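# Load the tumbler and hold its dial at the third click

## Robot

A 7-joint arm with a two-finger parallel gripper is mounted at the origin on the work surface. World frame = base frame: x ahead of the robot, y to its left, z up, the work surface at z = 0. Lengths are in m, angles in rad, forces in N, time in s.
With the tool pointing down it reaches from about 0.4 to 0.85 m from the base axis. Payload 4.4 kg.
Tool frame: the origin (TCP) lies at the centre of the arm's flange, where the gripper is bolted on; the fingertips stand 199 mm ahead of it and the grasp point (between the pads) lies 180 mm ahead of it (manip.grip_point_offset is the distance from the TCP to the grasp point, in m); z points along the fingers, x is the direction in which the jaws open and shut, and the axes are right-handed (so a half turn about z gives the same grasp; the last joint's range is limited). The gripper opens to 94 mm and grips with 3 to 60 N. Pads are 16 mm wide; open, the fingers measure 119 mm over their backs; the gripper's body (75 mm by 177 mm) begins 78 mm behind the grasp point.
Start: joints at [-1.375, 0.628, 0.038, 1.517, -0.027, 0.996, -0.02], TCP at [0.168, 0.628, 0.405] pointing down, gripper open.
Joint ranges: [-3.06, 3.06], [-0.37, 2.12], [-1.25, 1.32], [0.18, 2.47], [-1.1, 4.24], [0.23, 1.98], [-2.94, 2.94]. Speed limits (rad/s): [2.57, 2.57, 3.14, 3.14, 3.14, 3.14, 3.14].

## Interface

Orientations are given as [roll, pitch, yaw] about the fixed x, y, z axes, in that order (R = Rz(yaw) Ry(pitch) Rx(roll)).
In Python, from cell import manip, cams gives the robot as it stands.
- The arm moves only by the tool servo_tool, never from a script. Its arguments are lists of equal length, an entry for each row: "delta_pos": the shift along the tool's x, y, z in cm, a list of three; "spin": the turn about the tool's z in degrees. In form: {"delta_pos": [[x, y, z], ...], "spin": [spin, ...]}. A call has 1 to 10 rows; each row is the pose to reach, as a shift and turn from the pose commanded when the call began, along the tool's axes at that moment; what a row does not reach only later rows make up. A row lasts 1/12 s, in which the tool goes at most 41.7 mm and 7.16 degrees, less where a joint would pass 70% of its speed; a pose out of reach is approached as far as the arm can. A call with a gripper value outside its range is refused whole. "hand" is the finger opening in cm, from 0 to 9.4, set as the call begins (left out, the last holds). The fingers move at their own pace and stop on an object; "squeeze" is the grip in N (left out, the last holds). Time passes only in rows, so rows that repeat a pose let the fingers close. It gives the time, the measured TCP pose, the force and the opening at its end, in the units of the state.
- manip.read_state(): the state, without advancing time (a new reading comes with each control period).
- cams.camera(name): name is "scene" or "top"; returns the picture (420x560x3 uint8, red, green, blue); there is no depth.
- cams.camera_model(name): a dict with "camera_matrix" (3x3 intrinsics, pixels), "k1" (the pictures are not rectified: a ray, as slopes to the right and down, at radius r is drawn at 1 + k1 r^2 times it, then the intrinsics apply), "rvec" (rotation vector, rad) and "tvec" (3), from world to camera coordinates, as OpenCV has them. Camera axes: x right, y down, z forward; pixel columns grow to the right and rows downward; lengths in m; the calibration is good to about 2 mm. A picture is of the moment at which its call begins. camera_model takes no time and is no camera call.
- manip.finish_job(): hands the job in, once; it reports no verdict.
The state is a dict: "time": time; "joint_pos": joint angles; "qd": joint speeds; "tau": joint torques, N m; "eef_pos": TCP position; "tcp_rot": TCP orientation; "force": force on the tool from outside, world axes, zero at the start; "torque": the same for the moment, N m; "opening": finger opening in m.
Only numpy, scipy, OpenCV 4.12 (cv2) and the standard library are available. Lean on these libraries where they do the work, as an engineer would, in place of code of your own. Each camera call takes 0.05 s, during which the arm holds its last target. There are 200 camera calls.

## Task

Put the two round porcelain grinding cylinders into the bowl of the vibrating tumbler and the stray square kiln post into the open wooden box, setting each down rather than dropping it. Only then turn the tumbler's spring-return dial clockwise past its first two clicks to the third, and finish while still holding it there with the gripper: it runs back if let go. Leave everything else on the bench where it is.

Things in the scene. Friction and masses are not known exactly. Their poses are not given: they have to be found in the camera images.
- cyl1: grinding cylinder, cream porcelain, round, 32 mm diameter, 45 mm tall, about 0.09 kg, standing on the bench; origin at the centre of its underside, z up
- cyl1_center (a point): centre of the first grinding cylinder, 22.5 mm above its underside
- cyl2: second grinding cylinder, same as the first; origin at the centre of its underside, z up
- cyl2_center (a point): centre of the second grinding cylinder, 22.5 mm above its underside
- post: kiln post, same cream ceramic but square, 32 x 32 mm and 60 mm tall, about 0.11 kg, standing on the bench; origin at the centre of its underside, z up, x and y square to its side faces
- post_center (a point): centre of the kiln post, 30 mm above its underside
- tumbler: vibrating tumbler, fixed to the bench: grey deck 200 x 400 x 30 mm, origin at the centre of its underside. On its +y half an open round grey bowl (centre at y = +100 mm, rim 145 mm above the bench, outside diameter 196 mm at the rim); on its -y half a grey console 150 mm (x) by 130 mm (y), top 75 mm above the bench, with the dial in the middle of the console's top
- bowl_in (a point): centre of the bowl's inner floor, 61 mm above the bench; the round bowl is 166 mm across inside at the floor and 186 mm at the rim, 84 mm deep; axes as the tumbler's
- dial_grip (a point): upright bar grip of the black dial, 56 mm long (its x), 14 mm thick (its y), 26 mm tall; this point is the middle of its underside, on the dial's vertical turning axis, 83 mm above the bench, standing on the dial's round skirt (68 mm diameter, 8 mm thick). It turns with the dial; a white line on its top marks the pointer end, -x
- dial (a joint): turn of the dial in rad, 0 at rest, growing clockwise seen from above; clicks (shallow detents, marked by white ticks on the console) at 0.35, 0.70 and 1.05, end stop at 1.12. A spring of 0.1 Nm at rest to 0.2 Nm at the third click, plus or minus about 0.07 Nm from the detents, always turns it back to 0 when let go
- postbox_in (a point): centre of the inner floor of the open wooden post box, 8 mm above the bench; box fixed to the bench, 140 x 140 mm outside, 55 mm tall, walls 8 mm; x and y square to its walls
- glazejar: bystander: small white jar with a black cap, 34 mm diameter, 50 mm tall, standing among the pieces; origin under its centre
- mug: bystander: blue ceramic mug, 80 mm diameter, 90 mm tall; origin under its centre
- squeeze: bystander: white squeeze bottle with a yellow cap, 56 mm diameter, 150 mm tall; origin under its centre
- tub: bystander: lidded white tub, 104 mm diameter, 100 mm tall; origin under its centre
- spoon: bystander: wooden spoon lying on the bench near the robot, along its x; origin at its middle underside
- brush: bystander: brush lying on the bench near the robot, along its x; origin at its middle underside
Mind the look-alikes: they are no part of the job. What is shaped like the cyl2 but green or yellow is not meant. Leave any orange look-alike of the cyl1 alone.

How it is judged:
On the way, in this order (a step that is already met when the one before it is completed fails the run):
1. both cylinders lie in the bowl and the post in the wooden box, let go and at rest, the dial still at rest (horizontal distance between each of cyl1_center, cyl2_center and bowl_in below 0.085 m and z of cyl1_center in the frame of bowl_in between 0 and 0.075 m and z of cyl2_center in the frame of bowl_in between 0 and 0.075 m and x of post_center in the frame of postbox_in between -0.06 and 0.06 m and y of post_center in the frame of postbox_in between -0.06 and 0.06 m and z of post_center in the frame of postbox_in between 0 and 0.05 m and contact force between the fingers and cyl1 below 0.2 N and contact force between the fingers and cyl2 below 0.2 N and contact force between the fingers and post below 0.2 N and linear speed of each of cyl1, cyl2, post below 0.03 m/s and value of joint dial below 0.15 rad), for 0.2 s.
2. the dial has been turned past the second click (value of joint dial above 0.75 rad).
3. the gripper holds the dial at the third click (value of joint dial above 0.97 rad and contact force between the fingers and dial above 1 N), for 0.5 s.
At the end, for the whole second after the job is handed in: Cylinders in the bowl (centres within 85 mm of its axis, under 75 mm above its floor), post in the box (centre within 60 mm of the middle along each wall, under 50 mm above the floor), let go, at rest; fingers press the dial grip with over 1 N and hold it still beyond 0.97 rad (all of step 3 and horizontal distance between each of cyl1_center, cyl2_center and bowl_in below 0.085 m and z of cyl1_center in the frame of bowl_in between 0 and 0.075 m and z of cyl2_center in the frame of bowl_in between 0 and 0.075 m and x of post_center in the frame of postbox_in between -0.06 and 0.06 m and y of post_center in the frame of postbox_in between -0.06 and 0.06 m and z of post_center in the frame of postbox_in between 0 and 0.05 m and contact force between the fingers and cyl1 below 0.2 N and contact force between the fingers and cyl2 below 0.2 N and contact force between the fingers and post below 0.2 N and linear speed of each of cyl1, cyl2, post below 0.03 m/s and velocity of joint dial between -0.1 and 0.1 rad/s); the arm keeps its last pose, push and grip.
It fails at once if the dial is turned (over 0.2 rad) before all three pieces are in place (value of joint dial above 0.2 rad and not (horizontal distance between each of cyl1_center, cyl2_center and bowl_in below 0.085 m and z of cyl1_center in the frame of bowl_in between 0 and 0.075 m and z of cyl2_center in the frame of bowl_in between 0 and 0.075 m and x of post_center in the frame of postbox_in between -0.06 and 0.06 m and y of post_center in the frame of postbox_in between -0.06 and 0.06 m and z of post_center in the frame of postbox_in between 0 and 0.05 m)).
It fails at once if a piece is dropped (falls freely at more than 1 m/s, a drop of about 50 mm) ((linear speed of cyl1 above 1 m/s and contact force between the fingers and cyl1 below 0.1 N) or (linear speed of cyl2 above 1 m/s and contact force between the fingers and cyl2 below 0.1 N) or (linear speed of post above 1 m/s and contact force between the fingers and post below 0.1 N)).
It fails at once if a bystander is shifted by more than 30 mm (distance of any of glazejar, mug, squeeze, tub, spoon, brush from where it was at the start of the episode above 0.03 m).
It also fails if it takes over 72 s, if anything falls off the work surface, if the arm or the gripper's body presses on something with over 40 N, if the wrist force passes 120 N, or if a joint passes its speed limit or range.

## Working session

There is one attempt and no reset: what is moved stays moved. The work goes in short steps, Python scripts to look and compute and a tool call to move; the robot and the scene stay as the last step left them, time stands still between calls to the robot, and variables do not carry over. Pictures are saved under pics/ and viewed, about 8 in all and at most 12, crops included, and the job is handed in when it is done.

Besides the shell and the picture viewer there is one more tool, called by a JSON object that holds its "op" and its "data". servo_tool: Moves the arm, as the interface text tells. Its arguments: {"type":"object","properties":{"delta_pos":{"type":"array"},"spin":{"type":"array"},"hand":{"type":"number"},"squeeze":{"type":"number"}},"required":["delta_pos","spin"]}

```bash
mkdir -p pics
cat > h.py <<'E'
import numpy as np, cv2
from cell import manip, cams
def ray(name,uv):
    m=cams.camera_model(name);K=np.array(m["camera_matrix"]);k1=m["k1"]
    p=cv2.undistortPoints(np.array(uv,float).reshape(-1,1,2),K,np.array([k1,0,0,0.])).reshape(-1,2)
    R=cv2.Rodrigues(np.array(m["rvec"],float))[0];t=np.array(m["tvec"],float).ravel()
    return -R.T@t,np.c_[p,np.ones(len(p))]@R
def at(name,uv,z):
    c,d=ray(name,uv); return c+d*((z-c[2])/d[:,2])[:,None]
def proj(name,P):
    m=cams.camera_model(name)
    return cv2.projectPoints(np.array(P,float).reshape(-1,1,3),np.array(m["rvec"],float),np.array(m["tvec"],float),np.array(m["camera_matrix"]),np.array([m["k1"],0,0,0.]))[0].reshape(-1,2)
def snap(name,f,crop=None,s=1):
    im=cams.camera(name)[:,:,::-1]
    if crop: x0,y0,x1,y1=crop; im=im[y0:y1,x0:x1]
    cv2.imwrite(f"pics/{f}.png",cv2.resize(im,None,fx=s,fy=s,interpolation=cv2.INTER_CUBIC))
E
python3 - <<'E'
from h import *
a=cams.camera("top");b=cams.camera("scene")
for n,i in(("top",a),("scene",b)): cv2.imwrite(f"pics/{n}0.png",i[:,:,::-1]); print(ray(n,[[280,210]]))
print(manip.read_state(),manip.grip_point_offset)
E
```

```text
(array([ 0.46653159, -0.09975247,  1.4744157 ]), array([[ 0.05324197, -0.0092397 , -0.99863793]]))
(array([ 1.63358481, -0.61125337,  0.8615503 ]), array([[-0.73864012,  0.37516238, -0.56028891]]))
{'time': 0.1, 'joint_pos': array([-1.3748033 ,  0.62923342,  0.03842459,  1.51824458, -0.02699553,
        0.99631629, -0.02000115]), 'qd': array([ 0.00025986, -0.00206158,  0.00205575, -0.00354181, -0.00166564,
        0.00033673, -0.00132624]), 'tau': array([ 2.55544976e-03, -5.50777709e+01,  1.14712313e+00, -1.87113404e+01,
       -5.21935208e-02,  1.92826363e-02,  6.22788502e-05]), 'eef_pos': array([0.16811977, 0.62761367, 0.40386603]), 'tcp_rot': array([3.14158528e+00, 1.68440667e-03, 1.30902143e+00]), 'force': array([0.40103325, 0.49704375, 0.31456339]), 'torque': array([-0.01536181,  0.00933578,  0.01490455]), 'opening': 0.09370561643721989} 0.1804
```

View pics/top0.png

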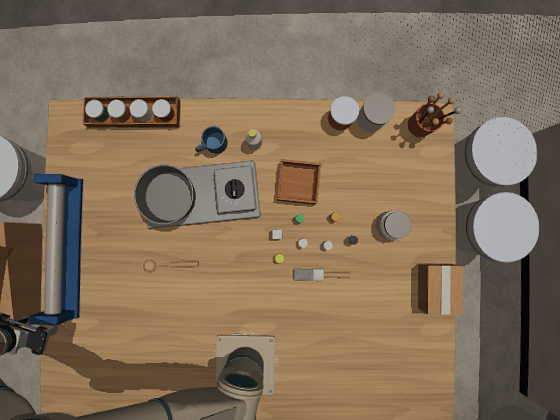

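View pics/scene0.png

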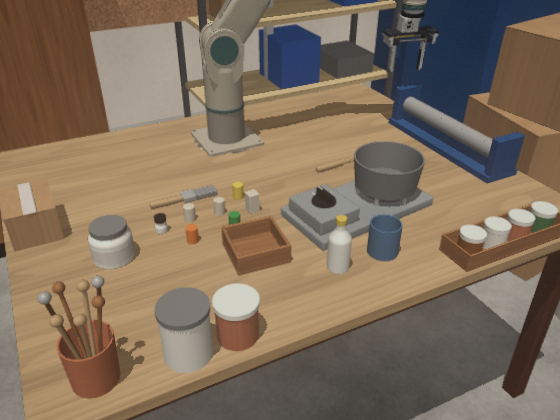

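Candidates (top picture): cream round at (303,244) and (327,246), the square post at (276,235), green (299,219), orange (335,217), yellow (279,259), and the jar with a black cap at (352,240). By the description I choose the two cream rounds and the square one. I'll check them in one close crop.

Run:
```python
from h import *
im=cv2.imread("pics/top0.png")
a=cv2.resize(im[205:270,262:362],None,fx=7,fy=7,interpolation=cv2.INTER_CUBIC)
b=cv2.resize(im[150:235,130:330],None,fx=3.5,fy=3.5,interpolation=cv2.INTER_CUBIC)
b=b[:, :700]
cv2.imwrite("pics/close.png",a);
cv2.imwrite("pics/tumb.png",b)
for n,uv,z in [("cyl1",(303,244),.045),("cyl2",(327,246),.045),("post",(276,235),.06),("jar",(352,240),.05),("green",(299,219),.045),("orange",(335,217),.045),("yellow",(279,259),.045),("bowl",(165,195),.145),("dial",(234,188),.109),("box",(299,182),.055),("squeeze",(253,135),.15),("mug",(213,140),.09),("spoonhd",(149,266),.01),("brush",(305,275),.02)]: print(n,at("top",[uv],z)[0].round(3))
```

```text
cyl1 [ 0.427 -0.193  0.045]
cyl2 [ 0.421 -0.276  0.045]
post [ 0.457 -0.1    0.06 ]
jar [ 0.443 -0.361  0.05 ]
green [ 0.513 -0.179  0.045]
orange [ 0.521 -0.302  0.045]
yellow [ 0.375 -0.112  0.045]
bowl [0.581 0.26  0.145]
dial [0.61  0.04  0.109]
box [ 0.639 -0.177  0.055]
squeeze [ 0.778 -0.022  0.15 ]
mug [0.774 0.116 0.09 ]
spoonhd [0.341 0.347 0.01 ]
brush [ 0.319 -0.203  0.02 ]
```

View pics/close.png

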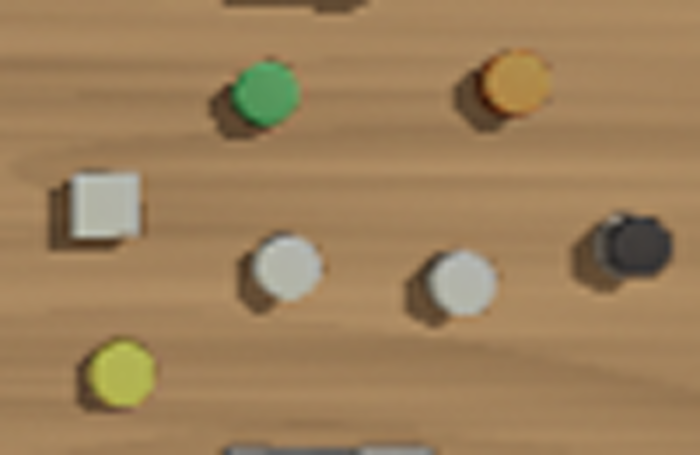

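View pics/tumb.png

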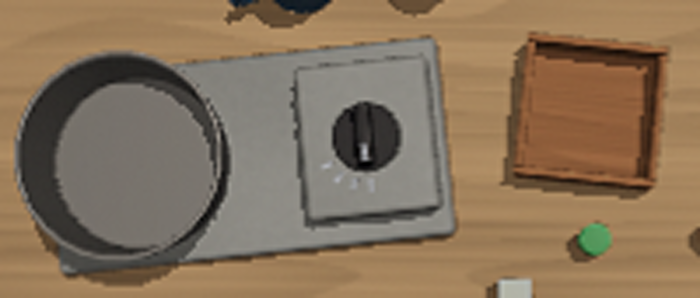

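The crop shows cream rounds at (302.7,242.7) and (327.6,245.0) and the square post at (276.7,233.9), its sides square to the world axes. The jar is black-capped, and the green, yellow and orange pieces are clearly different. The dial pointer faces -x, and the tumbler is turned by about +0.09 rad.

```bash
cat > go.py <<'E'
import sys
from h import *
from scipy.spatial.transform import Rotation as Rn
# usage: go.py x y zgrasp yaw -> tool-frame shift (cm) and spin (deg) from the measured pose
def go(x,y,z,yaw):
    s=manip.read_state(); R=Rn.from_euler("xyz",s["tcp_rot"])
    d=R.inv().apply(np.array([x,y,z+.1804])-s["eef_pos"])*100
    sp=-np.degrees((yaw-s["tcp_rot"][2]+np.pi)%(2*np.pi)-np.pi)
    print("shift",d.round(2),"spin",round(sp,1),"tilt",s["tcp_rot"][:2].round(4),"F",s["force"].round(1),"t",round(s["time"],2),"open",round(s["opening"],4))
if __name__=="__main__": go(*map(float,sys.argv[1:]))
E
python3 - <<'E'
from h import *
g={}
for n,uv,z in [("cyl1",(302.7,242.7),.045),("cyl2",(327.6,245.0),.045),("post",(276.7,233.9),.06),("bowlrim",(164.5,194.1),.145),("bowlfl",(168.5,197),.061),("skirt",(234.1,188.5),.091),("box",(298.6,182),.055)]:
  g[n]=at("top",[uv],z)[0]; print(n,g[n].round(4),"scene",proj("scene",g[n]).round(1), "az",np.arctan2(g[n][1],g[n][0]).round(3))
c=lambda n:np.array([(n[0]+.5)/3.5-.5+130,(n[1]+.5)/3.5-.5+150])
for pts,z in[(((296,68),(311,222),(427,57),(441,208)),.075)]:
  P=at("top",[c(p) for p in pts],z); print(P.round(4),P.mean(0)); 
P=at("top",[c((530,35)),c((665,48))],.055);print("box edge",np.degrees(np.arctan2(*(P[1]-P[0])[:2])))
E
python3 go.py .427 -.193 .13 -.425
```

```text
cyl1 [ 0.4315 -0.1921  0.045 ] scene [[219.6 199.1]] az -0.419
cyl2 [ 0.4245 -0.2776  0.045 ] scene [[189.9 205.4]] az -0.579
post [ 0.4606 -0.1026  0.06  ] scene [[252.6 191.9]] az -0.219
bowlrim [0.5843 0.2612 0.145 ] scene [[387.9 156.3]] az 0.42
bowlfl [0.5819 0.2699 0.061 ] scene [[386.5 180.8]] az 0.434
skirt [0.6104 0.0416 0.091 ] scene [[324.3 195.8]] az 0.068
box [ 0.6391 -0.1756  0.055 ] scene [[255.5 233.9]] az -0.268
[[ 0.6776  0.1122  0.075 ]
 [ 0.5283  0.0945  0.075 ]
 [ 0.6896 -0.0149  0.075 ]
 [ 0.5433 -0.0306  0.075 ]] [0.60969341 0.04030592 0.075     ]
box edge -175.17948489664906
shift [-72.55  46.24   9.47] spin 99.4 tilt [3.1416e+00 1.7000e-03] F [0.4 0.5 0.3] t 0.1 open 0.0937
```

{"op": "servo_tool", "data": {"delta_pos": [[-31,48,0],[-31,48,0],[-31,48,0],[-31,48,0],[-31,48,0],[-31,48,0],[-31,48,0],[-31,48,0],[-31,48,0],[-31,48,0]], "spin": [58,58,58,58,58,58,58,58,58,58], "hand": 6.5, "squeeze": 15}}

```text
time: 0.93
eef_pos: [0.4485, 0.3173, 0.4044]
tcp_rot: [3.141, 0.001, 0.296]
force: [0.4, 1.0, 0.3]
opening: 0.0656
```

```bash
python3 go.py .4315 -.192 .12 -.42
```

```text
shift [-16.49  48.21  10.43] spin 41.0 tilt [3.1412e+00 6.0000e-04] F [0.4 1.  0.3] t 0.93 open 0.0656
```

{"op": "servo_tool", "data": {"delta_pos": [[-16.5,48.2,10],[-16.5,48.2,10],[-16.5,48.2,10],[-16.5,48.2,10],[-16.5,48.2,10],[-16.5,48.2,10],[-16.5,48.2,10],[-16.5,48.2,10],[-16.5,48.2,10],[-16.5,48.2,10]], "spin": [41,41,41,41,41,41,41,41,41,41]}}

```text
time: 1.77
eef_pos: [0.4338, -0.0914, 0.3239]
tcp_rot: [3.142, 0.0, -0.418]
force: [1.3, 0.4, 0.4]
opening: 0.0652
```

```bash
python3 go.py .4315 -.192 .12 -.42
```

```text
shift [3.88 9.29 2.35] spin 0.1 tilt [3.1416e+00 4.0000e-04] F [1.3 0.4 0.4] t 1.77 open 0.0652
```

{"op": "servo_tool", "data": {"delta_pos": [[3.9,9.3,2.3],[3.9,9.3,2.3],[3.9,9.3,2.3],[3.9,9.3,2.3],[3.9,9.3,2.3],[3.9,9.3,2.3]], "spin": [0,0,0,0,0,0]}}

```text
time: 2.27
eef_pos: [0.432, -0.1895, 0.3012]
tcp_rot: [-3.141, 0.001, -0.418]
force: [0.5, -0.4, -0.3]
opening: 0.0649
```

Run:
```python
from h import *
from go import go
go(.4315,-.192,.027,-.42)
a=cams.camera("top")[190:290,240:370,::-1];b=cams.camera("scene")[130:260,130:300,::-1]
f=lambda i:cv2.resize(i,(390,300),interpolation=cv2.INTER_CUBIC)
cv2.imwrite("pics/c1.png",np.hstack([f(a),f(b)]))
```

```text
shift [0.07 0.26 9.38] spin 0.1 tilt [-3.1407e+00  1.3000e-03] F [ 0.5 -0.4 -0.3] t 2.27 open 0.0649
```

View pics/c1.png

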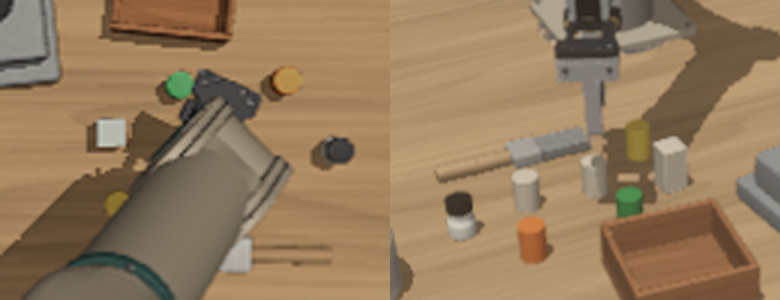

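The gripper is above cyl1 (right panel: finger at (594,120), cylinder at (595,175)) and nothing has been disturbed. Next: descend, close and lift.

{"op": "servo_tool", "data": {"delta_pos": [[0.1,0.3,3],[0.1,0.3,6],[0.1,0.3,8],[0.1,0.3,9.3],[0.1,0.3,9.3],[0.1,0.3,9.3]], "spin": [0,0,0,0,0,0]}}

```text
time: 2.87
eef_pos: [0.4319, -0.1926, 0.2083]
tcp_rot: [-3.141, 0.001, -0.417]
force: [0.0, 0.0, 0.8]
opening: 0.0648
```

{"op": "servo_tool", "data": {"delta_pos": [[0,0,0],[0,0,0],[0,0,0],[0,0,0],[0,0,0],[0,0,0]], "spin": [0,0,0,0,0,0], "hand": 2.5, "squeeze": 15}}

```text
time: 3.37
eef_pos: [0.4318, -0.1937, 0.2088]
tcp_rot: [-3.141, -0.001, -0.419]
force: [-0.4, 0.4, 3.9]
opening: 0.0321
```

```bash
python3 go.py .4315 -.192 .23 -.42
```

```text
shift [ -0.09  -0.14 -20.16] spin 0.1 tilt [-3.1414e+00 -6.0000e-04] F [-0.4  0.4  3.9] t 3.37 open 0.0321
```

{"op": "servo_tool", "data": {"delta_pos": [[0,0,-3],[0,0,-7],[0,0,-11],[0,0,-15],[0,0,-20],[0,0,-20],[0,0,-20]], "spin": [0,0,0,0,0,0,0]}}

```text
time: 3.95
eef_pos: [0.4323, -0.194, 0.411]
tcp_rot: [-3.14, -0.006, -0.418]
force: [0.7, -0.1, -1.8]
opening: 0.0318
```

```bash
python3 go.py .568 .30 .23 .42
```

```text
shift [ -7.68 -50.65   0.07] spin -48.0 tilt [-3.1405 -0.0063] F [ 0.7 -0.1 -1.8] t 3.95 open 0.0318
```

{"op": "servo_tool", "data": {"delta_pos": [[-0.3,-2,0],[-0.8,-5,0],[-1.4,-9,0],[-2,-13,0],[-2.6,-17,0],[-3.2,-21,0],[-3.8,-25,0],[-4.4,-29,0],[-5,-33,0],[-5.6,-37,0]], "spin": [-3,-8,-13,-18,-23,-28,-33,-38,-43,-48]}}

```text
time: 4.78
eef_pos: [0.5305, 0.1691, 0.4058]
tcp_rot: [-3.14, 0.004, 0.423]
force: [0.9, -0.3, -1.7]
opening: 0.032
```

```bash
python3 go.py .568 .30 .23 .42
```

```text
shift [  8.8  -10.39  -0.49] spin 0.2 tilt [-3.1404  0.0043] F [ 0.9 -0.3 -1.7] t 4.78 open 0.032
```

{"op": "servo_tool", "data": {"delta_pos": [[2.2,-2.6,0],[4.4,-5.2,0],[6.6,-7.8,0],[8.8,-10.4,0],[8.8,-10.4,0],[8.8,-10.4,0],[8.8,-10.4,3],[8.8,-10.4,6],[8.8,-10.4,6],[8.8,-10.4,6]], "spin": [0,0,0,0,0,0,0,0,0,0]}}

```text
time: 5.62
eef_pos: [0.5684, 0.296, 0.3461]
tcp_rot: [3.141, 0.006, 0.417]
force: [0.8, -0.3, -0.5]
opening: 0.0317
```

Run:
```python
from h import *
from go import go
go(.568,.30,.090,.42)
a=cams.camera("top")[130:250,100:280,::-1];b=cams.camera("scene")[60:220,300:460,::-1]
cv2.imwrite("pics/c2.png",np.hstack([cv2.resize(a,(450,300)),cv2.resize(b,(300,300),interpolation=cv2.INTER_CUBIC)]))
```

```text
shift [ 0.17 -0.39  7.57] spin -0.2 tilt [3.1408 0.0063] F [ 0.8 -0.3 -0.5] t 5.62 open 0.0317
```

View pics/c2.png

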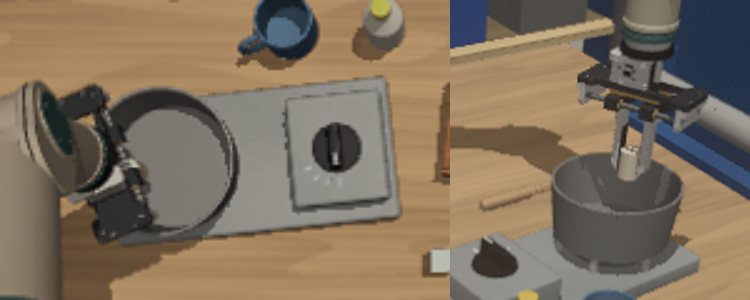

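The cylinder hangs over the +y half of the bowl (right panel, at (628,160)), and the body clears the rim. Next: lower it.

{"op": "servo_tool", "data": {"delta_pos": [[0.1,-0.2,1.5],[0.1,-0.2,3],[0.1,-0.2,4.5],[0.1,-0.2,6],[0.1,-0.2,6.8],[0.1,-0.2,7.3],[0.1,-0.2,7.4],[0.1,-0.2,7.4]], "spin": [0,0,0,0,0,0,0,0]}}

```text
time: 6.38
eef_pos: [0.5697, 0.3002, 0.2752]
tcp_rot: [-3.141, -0.001, 0.419]
force: [-0.2, -0.7, -1.1]
opening: 0.0316
```

```bash
python3 go.py .568 .30 .089 .42
```

```text
shift [-0.16 -0.05  0.58] spin -0.1 tilt [-3.1415e+00 -1.3000e-03] F [-0.2 -0.7 -1.1] t 6.38 open 0.0316
```

{"op": "servo_tool", "data": {"delta_pos": [[0,0,0.2],[0,0,0.4],[0,0,0.4],[0,0,0.4]], "spin": [0,0,0,0]}}

```text
time: 6.72
eef_pos: [0.5693, 0.3002, 0.2706]
tcp_rot: [-3.142, -0.0, 0.419]
force: [-1.0, 0.3, -1.3]
opening: 0.0319
```

```bash
python3 go.py .568 .30 .089 .42
```

```text
shift [-0.13 -0.04  0.12] spin -0.1 tilt [-3.1415e+00 -2.0000e-04] F [-1.   0.3 -1.3] t 6.72 open 0.0319
```

Grasp height is .0902, so about 1–2 mm of clearance. Release and retract.

{"op": "servo_tool", "data": {"delta_pos": [[0,0,0.1],[0,0,0.1],[0,0,0.1],[0,0,0.1]], "spin": [0,0,0,0], "hand": 5}}

```text
time: 7.05
eef_pos: [0.5694, 0.3002, 0.2696]
tcp_rot: [-3.142, -0.0, 0.419]
force: [-0.2, 0.6, 0.6]
opening: 0.0498
```

{"op": "servo_tool", "data": {"delta_pos": [[0,0,-2],[0,0,-5],[0,0,-9],[0,0,-14],[0,0,-14]], "spin": [0,0,0,0,0]}}

```text
time: 7.47
eef_pos: [0.571, 0.3005, 0.4167]
tcp_rot: [-3.141, -0.012, 0.419]
force: [1.2, 0.2, 0.8]
opening: 0.0498
```

```bash
python3 go.py .4245 -.2776 .20 -.58
```

```text
shift [-36.93  46.86   3.16] spin 57.2 tilt [-3.1408 -0.0117] F [1.2 0.2 0.8] t 7.47 open 0.0498
```

{"op": "servo_tool", "data": {"delta_pos": [[-36.9,46.9,1],[-36.9,46.9,1],[-36.9,46.9,1],[-36.9,46.9,1],[-36.9,46.9,1],[-36.9,46.9,1],[-36.9,46.9,1],[-36.9,46.9,1],[-36.9,46.9,1],[-36.9,46.9,1]], "spin": [57,57,57,57,57,57,57,57,57,57], "hand": 6.5}}

```text
time: 8.3
eef_pos: [0.4663, -0.1053, 0.4025]
tcp_rot: [-3.141, -0.0, -0.576]
force: [1.2, -0.2, -1.2]
opening: 0.065
```

```bash
python3 go.py .4245 -.2776 .12 -.58
```

```text
shift [ 5.88 16.73 10.21] spin 0.2 tilt [-3.1415e+00 -5.0000e-04] F [ 1.2 -0.2 -1.2] t 8.3 open 0.065
```

{"op": "servo_tool", "data": {"delta_pos": [[5.9,16.7,10],[5.9,16.7,10],[5.9,16.7,10],[5.9,16.7,10],[5.9,16.7,10],[5.9,16.7,10],[5.9,16.7,10],[5.9,16.7,10]], "spin": [0,0,0,0,0,0,0,0]}}

```text
time: 8.97
eef_pos: [0.4258, -0.2755, 0.3024]
tcp_rot: [-3.141, 0.001, -0.576]
force: [0.9, 0.5, -0.6]
opening: 0.065
```

```bash
python3 go.py .4245 -.2776 .0275 -.58
```

```text
shift [0.01 0.25 9.45] spin 0.2 tilt [-3.1409e+00  6.0000e-04] F [ 0.9  0.5 -0.6] t 8.97 open 0.065
```

{"op": "servo_tool", "data": {"delta_pos": [[0,0.2,3],[0,0.2,6],[0,0.2,8],[0,0.2,9.3],[0,0.2,9.3],[0,0.2,9.3]], "spin": [0,0,0,0,0,0]}}

```text
time: 9.47
eef_pos: [0.4254, -0.2762, 0.2097]
tcp_rot: [-3.141, 0.0, -0.573]
force: [0.1, -0.5, 0.7]
opening: 0.0649
```

{"op": "servo_tool", "data": {"delta_pos": [[0,0,0],[0,0,0],[0,0,0],[0,0,0],[0,0,0],[0,0,0]], "spin": [0,0,0,0,0,0], "hand": 2.5}}

```text
time: 9.97
eef_pos: [0.4248, -0.2778, 0.2099]
tcp_rot: [-3.142, -0.001, -0.576]
force: [-0.4, -0.2, 3.5]
opening: 0.0318
```

{"op": "servo_tool", "data": {"delta_pos": [[0,0,-3],[0,0,-7],[0,0,-11],[0,0,-15],[0,0,-20],[0,0,-20],[0,0,-20]], "spin": [0,0,0,0,0,0,0]}}

```text
time: 10.55
eef_pos: [0.425, -0.2782, 0.4122]
tcp_rot: [-3.141, -0.006, -0.576]
force: [-0.2, -0.1, -1.7]
opening: 0.0319
```

```bash
python3 go.py .598 .231 .23 .42
```

```text
shift [-13.21 -52.13   0.15] spin -57.1 tilt [-3.1406 -0.0063] F [-0.2 -0.1 -1.7] t 10.55 open 0.0319
```

{"op": "servo_tool", "data": {"delta_pos": [[-0.4,-2,0],[-1.2,-5,0],[-2.3,-9,0],[-3.3,-13,0],[-4.3,-17,0],[-5.3,-21,0],[-6.4,-25,0],[-7.4,-29,0],[-8.4,-33,0],[-9.4,-37,0]], "spin": [-3,-9,-15,-21,-27,-33,-39,-45,-51,-57]}}

```text
time: 11.38
eef_pos: [0.5467, 0.086, 0.407]
tcp_rot: [-3.14, 0.004, 0.424]
force: [0.7, -0.5, -0.9]
opening: 0.0318
```

```bash
python3 go.py .598 .231 .23 .42
```

```text
shift [ 10.64 -11.1   -0.37] spin 0.2 tilt [-3.1398  0.004 ] F [ 0.7 -0.5 -0.9] t 11.38 open 0.0318
```

{"op": "servo_tool", "data": {"delta_pos": [[2.6,-2.8,0],[5.2,-5.5,0],[7.8,-8.3,0],[10.6,-11.1,0],[10.6,-11.1,0],[10.6,-11.1,0],[10.6,-11.1,3],[10.6,-11.1,6],[10.6,-11.1,6],[10.6,-11.1,6]], "spin": [0,0,0,0,0,0,0,0,0,0]}}

```text
time: 12.22
eef_pos: [0.598, 0.2266, 0.3471]
tcp_rot: [3.141, 0.006, 0.417]
force: [1.1, -0.3, -1.1]
opening: 0.0317
```

```bash
python3 go.py .598 .231 .0905 .42
```

```text
shift [ 0.23 -0.4   7.62] spin -0.2 tilt [3.1415 0.0064] F [ 1.1 -0.3 -1.1] t 12.22 open 0.0317
```

{"op": "servo_tool", "data": {"delta_pos": [[0.1,-0.1,1.5],[0.1,-0.1,3],[0.1,-0.1,4.5],[0.1,-0.1,6],[0.1,-0.1,7],[0.1,-0.1,7.6],[0.1,-0.1,7.7],[0.1,-0.1,7.7],[0.1,-0.1,7.7]], "spin": [0,0,0,0,0,0,0,0,0]}}

```text
time: 12.97
eef_pos: [0.5999, 0.2297, 0.2735]
tcp_rot: [3.142, -0.002, 0.419]
force: [0.2, 0.4, -1.9]
opening: 0.0315
```

```bash
python3 go.py .598 .231 .0905 .42
```

```text
shift [-0.12 -0.19  0.26] spin -0.1 tilt [ 3.1415e+00 -1.6000e-03] F [ 0.2  0.4 -1.9] t 12.97 open 0.0315
```

{"op": "servo_tool", "data": {"delta_pos": [[0,0,0.1],[0,0,0.2],[0,0,0.2]], "spin": [0,0,0]}}

```text
time: 13.22
eef_pos: [0.5997, 0.2298, 0.2709]
tcp_rot: [3.142, -0.001, 0.419]
force: [1.0, -0.3, -0.1]
opening: 0.0317
```

{"op": "servo_tool", "data": {"delta_pos": [[0,0,0],[0,0,0],[0,0,0],[0,0,0]], "spin": [0,0,0,0], "hand": 5}}

```text
time: 13.55
eef_pos: [0.5994, 0.2297, 0.2705]
tcp_rot: [-3.142, -0.0, 0.419]
force: [0.4, -0.4, -0.2]
opening: 0.0498
```

{"op": "servo_tool", "data": {"delta_pos": [[0,0,-2],[0,0,-5],[0,0,-9],[0,0,-14],[0,0,-14]], "spin": [0,0,0,0,0]}}

```text
time: 13.97
eef_pos: [0.6012, 0.2299, 0.4176]
tcp_rot: [3.141, -0.012, 0.419]
force: [0.3, -0.5, 0.9]
opening: 0.0501
```

```bash
python3 go.py .4606 -.1026 .13 0
```

```text
shift [-26.48  24.66  10.43] spin 24.0 tilt [ 3.141  -0.0115] F [ 0.3 -0.5  0.9] t 13.97 open 0.0501
```

{"op": "servo_tool", "data": {"delta_pos": [[-26.5,24.7,1],[-26.5,24.7,1],[-26.5,24.7,1],[-26.5,24.7,1],[-26.5,24.7,1],[-26.5,24.7,1],[-26.5,24.7,3],[-26.5,24.7,6],[-26.5,24.7,9],[-26.5,24.7,9]], "spin": [24,24,24,24,24,24,24,24,24,24], "hand": 6.5}}

```text
time: 14.8
eef_pos: [0.4554, -0.1067, 0.3188]
tcp_rot: [3.14, 0.002, -0.005]
force: [-1.0, 1.1, -0.3]
opening: 0.0648
```

Run:
```python
from h import *
from go import go
go(.4606,-.1026,.038,0)
a=cams.camera("top")[150:250,130:310,::-1];b=cams.camera("scene")[130:260,130:430,::-1]
cv2.imwrite("pics/c3.png",np.vstack([cv2.resize(a,(540,300)),cv2.resize(b,(692,300),interpolation=cv2.INTER_CUBIC)[:,:540]]))
```

```text
shift [ 0.53 -0.42 10.04] spin -0.3 tilt [3.1405e+00 2.1000e-03] F [-1.   1.1 -0.3] t 14.8 open 0.0648
```

View pics/c3.png

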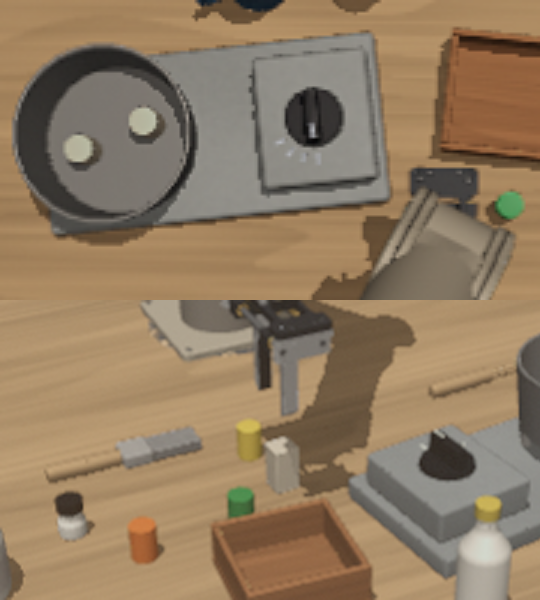

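Both cylinders stand in the bowl (top panel, (78,149) and (143,121)), and the dial is at rest. The gripper is over the post (lower panel, (282,465)).

{"op": "servo_tool", "data": {"delta_pos": [[0.5,-0.2,3],[0.5,-0.2,6],[0.5,-0.2,9],[0.5,-0.2,9.8],[0.5,-0.2,9.8],[0.5,-0.2,9.8]], "spin": [0,0,0,0,0,0]}}

```text
time: 15.4
eef_pos: [0.4636, -0.1012, 0.2233]
tcp_rot: [-3.141, -0.001, 0.001]
force: [-0.4, 0.8, -0.2]
opening: 0.065
```

{"op": "servo_tool", "data": {"delta_pos": [[0,0,0],[0,0,0],[0,0,0],[0,0,0],[0,0,0],[0,0,0]], "spin": [0,0,0,0,0,0], "hand": 2.5}}

```text
time: 15.9
eef_pos: [0.4627, -0.1017, 0.2228]
tcp_rot: [-3.141, -0.0, -0.0]
force: [0.5, -0.2, 5.5]
opening: 0.0318
```

{"op": "servo_tool", "data": {"delta_pos": [[0,0,-3],[0,0,-7],[0,0,-11],[0,0,-13],[0,0,-13],[0,0,-13]], "spin": [0,0,0,0,0,0]}}

```text
time: 16.4
eef_pos: [0.4629, -0.1015, 0.3531]
tcp_rot: [3.142, -0.002, 0.0]
force: [0.0, 0.3, -1.5]
opening: 0.0318
```

```bash
python3 go.py .6391 -.1756 .17 -.1
```

```text
shift [17.62  7.41  0.32] spin 5.8 tilt [ 3.1416e+00 -2.3000e-03] F [ 0.   0.3 -1.5] t 16.4 open 0.0318
```

{"op": "servo_tool", "data": {"delta_pos": [[2,0.8,0],[5,2.1,0],[8,3.3,0],[11,4.6,0],[14,5.9,0],[16.5,6.9,0],[17.6,7.4,0],[17.6,7.4,0],[17.6,7.4,0],[17.6,7.4,0]], "spin": [1,2,3,4,5,6,6,6,6,6]}}

```text
time: 17.23
eef_pos: [0.6375, -0.1753, 0.3505]
tcp_rot: [-3.14, 0.004, -0.105]
force: [-0.1, 0.1, -1.2]
opening: 0.0318
```

```bash
python3 go.py .6391 -.1756 .052 -.1
```

```text
shift [ 0.21  0.03 11.81] spin -0.3 tilt [-3.1405  0.0043] F [-0.1  0.1 -1.2] t 17.23 open 0.0318
```

{"op": "servo_tool", "data": {"delta_pos": [[0.1,0,2],[0.1,0,4.5],[0.1,0,7],[0.1,0,9],[0.1,0,10.5],[0.1,0,11.3],[0.1,0,11.6],[0.1,0,11.6],[0.1,0,11.6]], "spin": [0,0,0,0,0,0,0,0,0]}}

```text
time: 17.98
eef_pos: [0.6399, -0.1759, 0.2373]
tcp_rot: [3.141, -0.001, -0.105]
force: [0.1, -0.2, -0.3]
opening: 0.0316
```

```bash
python3 go.py .6391 -.1756 .051 -.1
```

```text
shift [-0.08 -0.02  0.59] spin -0.3 tilt [ 3.1414e+00 -1.1000e-03] F [ 0.1 -0.2 -0.3] t 17.98 open 0.0316
```

{"op": "servo_tool", "data": {"delta_pos": [[0,0,0.2],[0,0,0.4],[0,0,0.4],[0,0,0.4]], "spin": [0,0,0,0]}}

```text
time: 18.32
eef_pos: [0.6398, -0.1758, 0.2327]
tcp_rot: [-3.142, -0.0, -0.105]
force: [0.4, 0.2, -1.5]
opening: 0.0318
```

```bash
python3 go.py .6391 -.1756 .051 -.1
```

```text
shift [-0.07 -0.01  0.13] spin -0.3 tilt [-3.1415e+00 -3.0000e-04] F [ 0.4  0.2 -1.5] t 18.32 open 0.0318
```

{"op": "servo_tool", "data": {"delta_pos": [[0,0,0.1],[0,0,0.1],[0,0,0.1],[0,0,0.1]], "spin": [0,0,0,0], "hand": 5}}

```text
time: 18.65
eef_pos: [0.6399, -0.1759, 0.2316]
tcp_rot: [3.142, -0.0, -0.105]
force: [-0.1, -0.1, 0.0]
opening: 0.0498
```

{"op": "servo_tool", "data": {"delta_pos": [[0,0,-2],[0,0,-5],[0,0,-9],[0,0,-13],[0,0,-13],[0,0,-13]], "spin": [0,0,0,0,0,0]}}

```text
time: 19.15
eef_pos: [0.6405, -0.1763, 0.3644]
tcp_rot: [3.141, -0.006, -0.105]
force: [-0.5, 0.8, -0.4]
opening: 0.0497
```

```bash
python3 go.py .6104 .0416 .17 1.68
```

```text
shift [ -5.28 -21.35   1.36] spin -102.3 tilt [ 3.1408 -0.0058] F [-0.5  0.8 -0.4] t 19.15 open 0.0497
```

{"op": "servo_tool", "data": {"delta_pos": [[-1,-4,-1],[-2,-8,-1],[-3,-12,-1],[-4,-16,-1],[-5.3,-21.3,-1],[-5.3,-21.3,-1],[-5.3,-21.3,-1],[-5.3,-21.3,-1],[-5.3,-21.3,-1],[-5.3,-21.3,-1]], "spin": [-102,-102,-102,-102,-102,-102,-102,-102,-102,-102]}}

```text
time: 19.98
eef_pos: [0.6087, 0.042, 0.3696]
tcp_rot: [-3.139, 0.001, 1.152]
force: [-0.2, 0.1, 0.2]
opening: 0.0497
```

```bash
python3 go.py .6104 .0416 .17 1.68
```

```text
shift [0.04 0.18 1.92] spin -30.2 tilt [-3.1386e+00  1.4000e-03] F [-0.2  0.1  0.2] t 19.98 open 0.0497
```

{"op": "servo_tool", "data": {"delta_pos": [[0,0.2,0],[0,0.2,0],[0,0.2,0],[0,0.2,1],[0,0.2,2],[0,0.2,2],[0,0.2,2],[0,0.2,2]], "spin": [-30,-30,-30,-30,-30,-30,-30,-30]}}

```text
time: 20.65
eef_pos: [0.6111, 0.0408, 0.3509]
tcp_rot: [-3.14, -0.0, 1.667]
force: [0.2, 0.0, 0.0]
opening: 0.0499
```

Run:
```python
from h import *
from go import go
go(.6104,.0416,.107,1.68)
a=cams.camera("top")[140:250,120:340,::-1];b=cams.camera("scene")[120:290,180:450,::-1]
f=lambda i:cv2.resize(i,(480,300),interpolation=cv2.INTER_CUBIC)
cv2.imwrite("pics/c4.png",np.vstack([f(a),f(b)]))
```

```text
shift [ 0.09 -0.05  6.35] spin -0.8 tilt [-3.1405 -0.    ] F [0.2 0.  0. ] t 20.65 open 0.0499
```

View pics/c4.png

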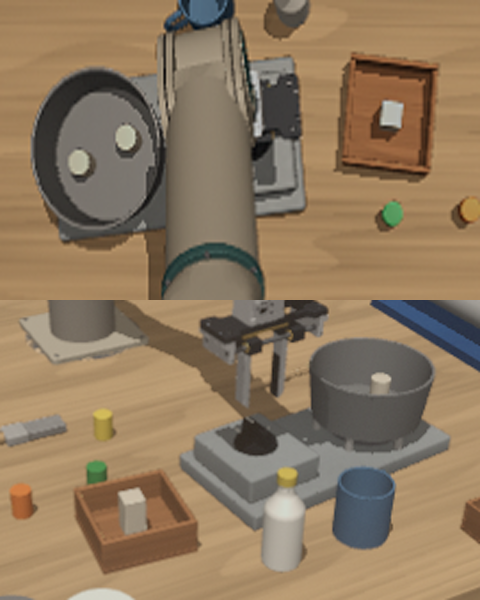

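The post stands in the box (top panel (391,115)), the cylinders stand in the bowl, and the fingers straddle the dial, which is still at rest. Next: descend onto the grip.

{"op": "servo_tool", "data": {"delta_pos": [[0.1,0,2],[0.1,0,4],[0.1,0,5.5],[0.1,0,6.2],[0.1,0,6.2],[0.1,0,6.2],[0.1,0,6.2]], "spin": [-1,-1,-1,-1,-1,-1,-1]}}

```text
time: 21.33
eef_pos: [0.6116, 0.0419, 0.2905]
tcp_rot: [3.14, 0.0, 1.686]
force: [0.4, 0.5, -0.1]
opening: 0.05
```

```bash
python3 go.py .6104 .0416 .105 1.68
```

```text
shift [-0.01 -0.12  0.51] spin 0.4 tilt [3.1396e+00 1.0000e-04] F [ 0.4  0.5 -0.1] t 21.33 open 0.05
```

{"op": "servo_tool", "data": {"delta_pos": [[0,-0.1,0.2],[0,-0.1,0.4],[0,-0.1,0.4]], "spin": [0,0,0]}}

```text
time: 21.58
eef_pos: [0.61, 0.0416, 0.2856]
tcp_rot: [3.141, 0.0, 1.686]
force: [-0.4, 0.4, 1.0]
opening: 0.05
```

{"op": "servo_tool", "data": {"delta_pos": [[0,0,0],[0,0,0],[0,0,0],[0,0,0],[0,0,0],[0,0,0],[0,0,0]], "spin": [0,0,0,0,0,0,0], "hand": 0.5, "squeeze": 15}}

```text
time: 22.17
eef_pos: [0.6103, 0.0398, 0.2855]
tcp_rot: [3.142, 0.003, 1.685]
force: [1.4, -5.9, -0.0]
opening: 0.0137
```

```bash
python3 -c "
from h import *
s=manip.read_state();print(s)"
```

```text
{'time': 22.1667, 'joint_pos': array([-0.04965338,  0.71972253, -0.1005127 ,  1.73235808,  0.10760243,
        0.69481953,  1.47698817]), 'qd': array([-9.96538290e-05, -4.03589888e-04,  7.42378546e-05, -4.43801651e-04,
       -5.64897176e-04, -2.19579287e-03,  9.95326508e-04]), 'tau': array([-2.93318532e+00, -5.46819162e+01, -3.57096232e+00, -1.39266005e+01,
       -1.08980678e+00, -3.72816445e-03, -5.17018978e-02]), 'eef_pos': array([0.61031452, 0.03976192, 0.28545262]), 'tcp_rot': array([3.14151283e+00, 2.62044187e-03, 1.68512080e+00]), 'force': array([ 1.43284894, -5.93220608, -0.02451577]), 'torque': array([-1.05484243, -0.16946929,  0.05138208]), 'opening': 0.013688908114699156}
```

{"op": "servo_tool", "data": {"delta_pos": [[-0.3,0,0],[-0.3,0,0],[-0.3,0,0],[-0.3,0,0]], "spin": [0,0,0,0], "squeeze": 45}}

```text
time: 22.5
eef_pos: [0.6104, 0.0391, 0.2854]
tcp_rot: [3.142, -0.001, 1.687]
force: [-0.2, -0.5, 0.8]
opening: 0.0139
```

```bash
python3 -c "
from h import *
s=manip.read_state();print(s['eef_pos'],s['tcp_rot'],s['force'],s['torque'],s['opening'])"
```

```text
[0.61039258 0.03906193 0.28544212] [ 3.14156320e+00 -6.05554761e-04  1.68668540e+00] [-0.19050374 -0.49265925  0.83094765] [-0.05008061  0.04874701 -0.05709097] 0.013875523908802069
```

{"op": "servo_tool", "data": {"delta_pos": [[0,0,0],[0,0,0],[0,0,0],[0,0,0],[0,0,0],[0,0,0],[0,0,0],[0,0,0],[0,0,0],[0,0,0]], "spin": [4,8,12,16,20,24,28,32,35,35]}}

```text
time: 23.33
eef_pos: [0.6104, 0.0392, 0.2854]
tcp_rot: [-3.142, -0.0, 1.075]
force: [-0.2, 0.8, 0.7]
opening: 0.0134
```

```bash
python3 -c "
from h import *
s=manip.read_state();print(s['eef_pos'],s['tcp_rot'],s['force'],s['torque'],s['opening'])"
```

```text
[0.61041674 0.03922256 0.28544182] [-3.14157193e+00 -1.62779363e-04  1.07514930e+00] [-0.2169773   0.7637142   0.71790086] [-0.0561679  -0.04372059  0.08339661] 0.013364228801052272
```

{"op": "servo_tool", "data": {"delta_pos": [[0,0,0],[0,0,0],[0,0,0],[0,0,0],[0,0,0],[0,0,0],[0,0,0],[0,0,0],[0,0,0],[0,0,0]], "spin": [3,6,9,12,15,18,21,24,26,26]}}

```text
time: 24.17
eef_pos: [0.6104, 0.0393, 0.2854]
tcp_rot: [-3.141, -0.0, 0.624]
force: [0.3, 0.3, 0.5]
opening: 0.0139
```

{"op": "servo_tool", "data": {"delta_pos": [[0,0,0],[0,0,0],[0,0,0],[0,0,0],[0,0,0],[0,0,0]], "spin": [0,0,0,0,0,0]}}

```text
time: 24.67
eef_pos: [0.6104, 0.0391, 0.2854]
tcp_rot: [-3.141, -0.001, 0.622]
force: [0.3, 2.9, 0.7]
opening: 0.0137
```

Run:
```python
from h import *
s=manip.read_state();print(s['eef_pos'],s['tcp_rot'],1.6867-s['tcp_rot'][2],s['force'],s['torque'],s['opening'])
a=cams.camera("top")[150:240,130:310,::-1];b=cams.camera("scene")[140:240,260:430,::-1]
f=lambda i:cv2.resize(i,(540,300),interpolation=cv2.INTER_CUBIC)
cv2.imwrite("pics/c5.png",np.vstack([f(a),f(b)]))
```

```text
[0.61044649 0.03910406 0.28543936] [-3.14099004e+00 -5.10120167e-04  6.22220501e-01] 1.0644794991206425 [0.33598548 2.88501036 0.70300046] [0.52545616 0.00344077 0.23693625] 0.013724669159528838
```

View pics/c5.png

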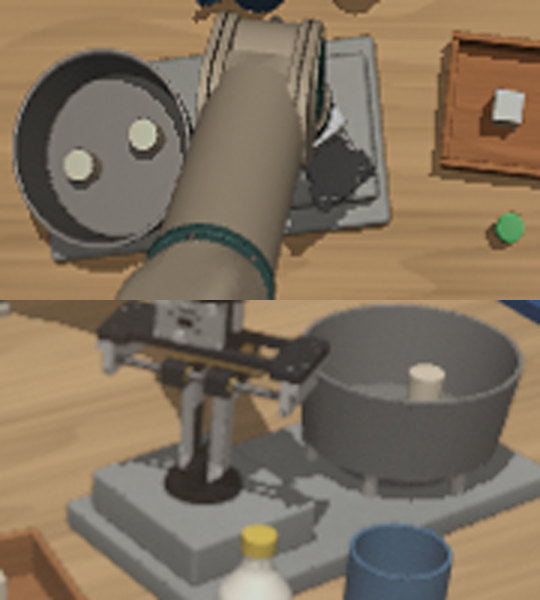

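The dial turned about 1.065 rad with the grip. Torque is 0.24 Nm, which fits the spring plus detent, and the pieces are in place. I'll add 1° of margin, settle and hand in.

{"op": "servo_tool", "data": {"delta_pos": [[0,0,0],[0,0,0],[0,0,0],[0,0,0],[0,0,0],[0,0,0],[0,0,0],[0,0,0]], "spin": [0.5,1,1,1,1,1,1,1]}}

```text
time: 25.43
eef_pos: [0.6105, 0.0391, 0.2854]
tcp_rot: [-3.141, -0.0, 0.605]
force: [0.8, 5.3, 0.4]
opening: 0.0134
```

Run:
```python
from h import *
s=manip.read_state();print(1.6867-s['tcp_rot'][2],s['force'],s['torque'],s['opening'],np.abs(s['qd']).max(),s['time'])
if 1.03<1.6867-s['tcp_rot'][2]<1.12 and abs(s['torque'][2])>.08: print(manip.finish_job())
```

```text
1.082158625547076 [0.79818486 5.33978012 0.35886412] [ 1.12989888 -0.07471483  0.30356919] 0.013438670877538009 0.0016410031892966854 25.4333
the job is handed in; nothing more can be done
None
```

I set both cream cylinders standing in the tumbler bowl and the square post in the wooden box. I then gripped the dial, turned it clockwise past two clicks to the third, and handed in at 25.4 s still holding it. `finish_job` gives no verdict.

- **Pieces:** The last pictures show both cylinders upright in the bowl and the post in the box. The bystanders near the tumbler looked unmoved. I took no final full view of the jar, spoon, brush or tub.
- **Dial:** The gripper turned 1.08 rad from the rest alignment, against 0.97 needed and a stop at 1.12. I inferred that angle from the gripper's turn. The arm hid the pointer and ticks, so I could not see the dial itself.
- **Grip and torque:** I set the squeeze to 45 N, and the fingers stand about 13.4 mm apart on the 14 mm grip. The wrist felt 0.30 Nm, and the arm was at rest. That is slightly above the 0.27 Nm expected from the spring and detent together.
- **Mismatch:** The dial axis was about 2.5 mm further towards -y than I measured in the pictures. I shifted the gripper to match before turning.

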